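# Hold a set-up square in the corner of a post stand

### The job

Check that the short post stands square on its base plate: pick up the set-up square by its finger grip, lift it over onto the plate and press it into the corner, foot flat on the plate and upright blade flush against the middle of the post's plain front face. Finish still gripping it, with light steady pressure both down on the plate and against the post; do not force it, and leave the tape roll and the petri dish beside the work where they lie.

Things in the scene. Friction and masses are not known exactly. Their poses are not given: they have to be found in the camera images.
- square_grip (a point): grasp point of the loose set-up square (0.25 to 0.5 kg), which stands upright on its foot. Axes: x from the grip towards the blade, y across, z up. It lies on the axis of the black finger grip, a block 30 (x) x 16 (y) mm whose top is 15 mm above this point: pinch it across y. The underside of the foot is 80 mm below this point
- square_heel (a point): outer bottom corner of the set-up square, mid-width: where the underside of the foot meets the working face of the blade. Same axes as square_grip; it lies 60 mm along +x and 80 mm below it
- square: the whole set-up square; origin on the underside of its foot, 80 mm below square_grip, same axes. Steel foot 110 (x, from -50 to +60) x 24 x 18 high; upright steel blade 10 thick (x) x 20 wide, rising to 100 above the underside, its outer (working) face at x = +60, flush with the foot's end; a thin brace 40 to 50 up joins grip and blade
- stand: the stand, fixed to the bench (its place and yaw differ from run to run). Origin on the bench under the middle of the base plate, x along the plate towards the post, z up. Plate 170 (x) x 90 (y), its top 16 mm above the bench, the front 120 mm of it clear for the foot of the square
- stand_plate: the aluminium base plate of the stand, 170 x 90 x 12 mm, smooth (friction about 0.2, as on the post) and rigid, origin under its middle
- stand_post: the short aluminium post, 40 x 40 mm square and 100 mm tall above the plate, rigidly upright on it; origin at the middle of its foot. The face towards -x of the stand is plain, the others have a dark slot
- stand_corner (a point): middle of the inside corner line where the plain front face of the post meets the top of the plate, 16 mm above the bench. x points into the post (square to the face), y along the corner line, z up. When the square is home its heel is here, with its axes along these
- tape_roll: roll of white tape lying flat, 97 mm across, 19 mm high, bystander; origin under its middle
- petri2: small petri dish with a lid, 58 mm across, 15 mm high, bystander; origin under its middle

How it is judged:
By the outcome, as a careful person would: the job done as asked, in the order asked, and still so for the second after the job is handed in, while the arm keeps its last pose, push and grip.
It also fails if it takes over 42 s, if anything falls off the work surface, if the arm or the gripper's body presses on something with over 40 N, if the wrist force passes 120 N, or if a joint passes its speed limit or range.

### The arm

A 7-joint arm with a two-finger parallel gripper is mounted at the origin on a cart in front of the work surface, level with it; the furniture and walls round the work are solid. World frame = base frame: x ahead of the robot, y to its left, z up, the work surface at z = 0. Lengths are in m, angles in rad, forces in N, time in s.
With the tool pointing down it reaches from about 0.35 to 0.9 m from the base axis. Payload 8.1 kg.
Tool frame: the origin (TCP) lies midway between the tips of the shut fingers; the grasp point (between the pads) lies r.grip_point_offset behind it (r.grip_point_offset is the distance from the TCP to the grasp point, in m); y points along the fingers, z is the direction in which the jaws open and shut, and the axes are right-handed (so a half turn about y gives the same grasp; the last joint's range is limited). The gripper opens to 92 mm and grips with 3 to 60 N. Pads are 19 mm wide; open, the fingers measure 130 mm over their backs; the gripper's body (75 mm by 190 mm) begins 47 mm behind the grasp point.
Start: joints at [-1.374, 0.434, 0.025, 1.573, -0.012, 1.134, -0.075], TCP at [0.185, 0.597, 0.227] pointing down, gripper open.
Joint ranges: [-2.62, 2.62], [-0.44, 2.09], [-1.27, 1.32], [0.08, 2.57], [-1.32, 4.46], [0.12, 2], [-2.74, 2.74]. Speed limits (rad/s): [2.22, 2.22, 3.01, 3.01, 3.14, 3.14, 3.14].

### API

Orientations are given as a unit quaternion [x, y, z, w].
In Python, from workcell import r gives the robot as it stands.
- The arm moves only by the shell command python3 -m pendant 'ROWS' [FORCE]. ROWS is JSON, a list of rows, each a list of 5 numbers: the closure, from 0 (fully open) to 1 (shut), then the shift along the tool's x, y, z in units of 25 mm (1.0 is 25 mm), then the turn about the tool's y in units of 5 degrees (1.0 is 5 degrees). In form: [[fingers, x, y, z, yaw], ...]. A call has exactly 5 rows; each row is the pose to reach, as a shift and turn from the pose measured when the call began, along the tool's axes at that moment; what a row does not reach only later rows make up. A row lasts 1/10 s, in which the tool goes at most 50 mm and 8.59 degrees, less where a joint would pass 70% of its speed; a pose out of reach is approached as far as the arm can. A call with a gripper value outside its range is refused whole. The fingers move at their own pace and stop on an object; FORCE is the grip in N (left out, the last holds). Time passes only in rows, so rows that repeat a pose let the fingers close, or fill a call up. It gives the time, the measured TCP pose, the force and the opening at its end, in the units of the state.
- r.get_obs(): the state, without advancing time (a new reading comes with each control period).
- r.snapshot(name): name is "scene" or "top" or "wrist"; returns the picture (400x640x3 uint8, blue, green, red); there is no depth.
- r.camera_info(name): a dict with "camera_matrix" (3x3 intrinsics, pixels), "R" (3x3) and "t" (3): a world point X has camera coordinates R X + t. Camera axes: x right, y down, z forward; pixel columns grow to the right and rows downward; lengths in m; the calibration is good to about 2 mm. A picture is of the moment at which its call begins: read the wrist's pose just before it. camera_info takes no time and is no camera call; for the wrist camera it gives the pose at the moment of the call.
- r.close_job(): hands the job in, once; it reports no verdict.
The state is a dict: "t": time; "q": joint angles; "dq": joint speeds; "joint_torque": joint torques, N m; "ee_pos": TCP position; "tool_rot": TCP orientation; "contact_force": force on the tool from outside, world axes, zero at the start; "ft_torque": the same for the moment, N m; "grip_width": opening from 0.0 (shut) to 1.0 (fully open).
Only numpy, scipy, OpenCV 4.12 (cv2) and the standard library are available. Lean on these libraries where they do the work, as an engineer would, in place of code of your own. Each camera call takes 0.05 s, during which the arm holds its last target. There are 200 camera calls.

## Working session

There is one attempt and no reset: what is moved stays moved. The work goes in short steps, Python scripts to look and compute and a shell command to move; the robot and the scene stay as the last step left them, time stands still between calls to the robot, and variables do not carry over. Pictures are saved under pics/ and viewed, about 8 in all and at most 12, crops included, and the job is handed in when it is done.

```bash
mkdir -p pics; ls; python3 - <<'E'
from workcell import r
import cv2,numpy as np
o=r.get_obs();print({k:np.round(v,3) for k,v in o.items()},r.grip_point_offset)
for n in("scene","top"):
    im=r.snapshot(n);cv2.imwrite(f"pics/{n}0.png",im);c=r.camera_info(n);print(n,c)
E
```

```text
pics
{'t': np.float64(0.0), 'q': array([-1.374,  0.435,  0.025,  1.574, -0.012,  1.134, -0.075]), 'dq': array([-0.   ,  0.   ,  0.   ,  0.001, -0.   ,  0.001, -0.   ]), 'joint_torque': array([-1.0000e-03, -6.6786e+01,  9.8500e-01, -3.1446e+01, -6.1000e-02,
        4.3000e-02,  0.0000e+00]), 'ee_pos': array([0.184, 0.597, 0.226]), 'tool_rot': array([ 0.7  , -0.106,  0.106, -0.699]), 'contact_force': array([ 0.695,  0.12 , -0.615]), 'ft_torque': array([-0.001, -0.008, -0.035]), 'grip_width': np.float64(1.004)} 0.0188
scene {'camera_matrix': array([[386.09422864,   0.        , 318.67300777],
       [  0.        , 386.09422864, 198.75360777],
       [  0.        ,   0.        ,   1.        ]]), 'R': array([[-0.86256848, -0.50572349,  0.01481136],
       [-0.23983529,  0.3829389 , -0.89209687],
       [ 0.4454825 , -0.77304693, -0.45160136]]), 't': array([0.373496  , 0.30170592, 0.44168028])}
top {'camera_matrix': array([[483.7113368 ,   0.        , 319.45935353],
       [  0.        , 483.7113368 , 206.24154241],
       [  0.        ,   0.        ,   1.        ]]), 'R': array([[-0.00934976, -0.99969751,  0.02274782],
       [-0.9894748 ,  0.00596422, -0.14458229],
       [ 0.14440289, -0.0238602 , -0.98923127]]), 't': array([-0.24176237,  0.56868656,  0.8704923 ])}
```

View pics/scene0.png

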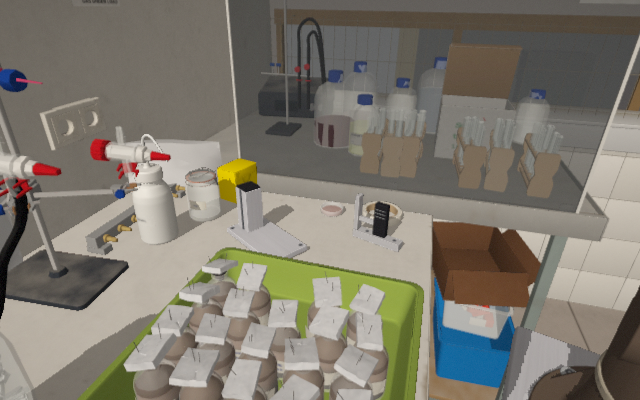

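View pics/top0.png

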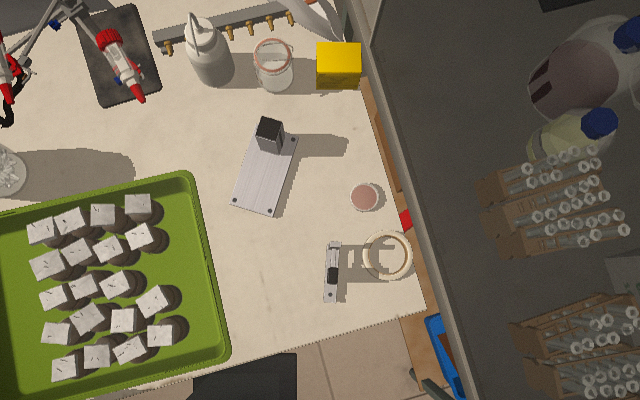

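Scene: the stand (post near scene px 248,205; top px 270,135) with its plate towards the robot. The square stands at top px (332,270) with its blade away from the robot, tape (388,255) and petri (364,196) to its right. I'll enlarge one crop to read corners.

```bash
cat > h.py <<'E'
from workcell import r
import numpy as np,cv2
def cast(name,uv,z,c=None):
    c=c or r.camera_info(name);K,R,t=c["camera_matrix"],c["R"],c["t"]
    d=R.T@np.linalg.inv(K)@np.array([uv[0],uv[1],1.]);o=-R.T@t
    return o+d*(z-o[2])/d[2]
def proj(name,X,c=None):
    c=c or r.camera_info(name);p=c["camera_matrix"]@(c["R"]@np.array(X)+c["t"]);return p[:2]/p[2]
E
python3 - <<'E'
import cv2
im=cv2.imread('pics/top0.png')
a=cv2.resize(im[110:220,225:305],None,fx=5,fy=5,interpolation=cv2.INTER_CUBIC)
b=cv2.resize(im[230:310,315:350],None,fx=5,fy=5,interpolation=cv2.INTER_CUBIC)
import numpy as np
o=np.zeros((550,600,3),np.uint8);o[:550,:400]=a;o[:400,410:585]=b;cv2.imwrite('pics/c1.png',o)
E
```

```text
(no output)
```

View pics/c1.png

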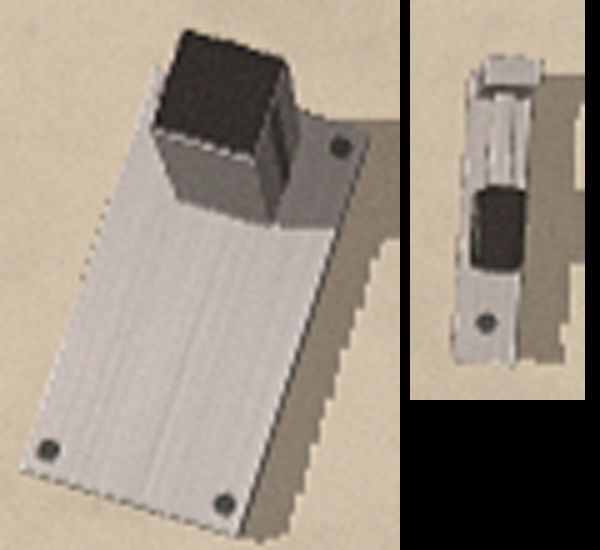

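The crop shows plate corners at (22,470), (238,537) and (368,140), and the post's front-face foot from (178,200) to (275,222). The grip's top is centred at (500,226), the blade top at (513,72), and the foot's back end spans (455–517,360).

```bash
python3 - <<'E'
from h import *
A=lambda u,v:(225+(u-2)/5,110+(v-2)/5)
B=lambda u,v:(315+(u-412)/5,230+(v-2)/5)
T=lambda p,z:cast("top",p,z)[:2]
fl,fr,rr=T(A(22,468),.016),T(A(238,536),.016),T(A(368,140),.016)
pc=[T(A(*p),.116) for p in[(154,130),(254,157),(287,65),(185,32)]]
f=[T(A(*p),.016) for p in[(178,200),(275,222)]]
for n,v in(("plate",(fl,fr,rr)),("posttop",pc),("foot",f)):print(n,np.round(v,4))
ang=lambda a:np.degrees(np.arctan2(a[1],a[0]))
print("yaw",ang(rr-fr),ang(fl-fr)-90,ang(pc[3]-pc[0]),ang(pc[2]-pc[1]),ang(pc[0]-pc[1])-90)
x=(rr-fr)/np.linalg.norm(rr-fr);print("len",np.linalg.norm(rr-fr),np.linalg.norm(fl-fr))
pm=np.mean(pc,0);print("post mid",pm,"corner",pm-x*.02,np.mean(f,0))
g=T(B(500,228),.095);b=T(B(513,72),.1);e=T(B(486,360),.018)
print("grip",g,"blade",b,"end",e,"yaw",ang(b-g),ang(g-e),ang(b-e),np.linalg.norm(b-g),np.linalg.norm(g-e))
for p in [(388,255),(364,196)]:print(T(p,.015))
o=r.get_obs();from scipy.spatial.transform import Rotation as Ro
print(Ro.from_quat(o["tool_rot"]).as_matrix().round(3))
w=r.camera_info("wrist");print(w["R"]@o["ee_pos"]+w["t"],w["camera_matrix"][0,0])
E
```

```text
plate [[ 0.5779 -0.0711]
 [ 0.5508 -0.155 ]
 [ 0.7091 -0.2058]]
posttop [[ 0.6836 -0.132 ]
 [ 0.6736 -0.1674]
 [ 0.7074 -0.179 ]
 [ 0.7197 -0.1427]]
foot [[ 0.6848 -0.1306]
 [ 0.6758 -0.169 ]]
yaw -17.803689328662298 -17.94408534039526 -16.485528714190938 -18.974313239802992 -15.716859091918906
len 0.16631028393117844 0.0881830510095886
post mid [ 0.69604756 -0.1552688 ] corner [ 0.67700537 -0.14915367] [ 0.68029182 -0.14980327]
grip [ 0.43735172 -0.26675479] blade [ 0.49150536 -0.27179386] end [ 0.38819806 -0.26462435] yaw -5.316138742964688 -2.481787851592763 -3.969951449364409 0.05438757957752711 0.04919980878383166
[ 0.47518646 -0.37822416]
[ 0.59083386 -0.33442691]
[[ 0.955 -0.     0.295]
 [-0.295 -0.001  0.955]
 [ 0.    -1.    -0.001]]
[-0.00050359  0.02559953  0.17029857] 304.630966150061
```

```bash
cat > d.py <<'E'
# usage: d.py x y z yaw_deg -> units for TCP target
import sys
from h import *
from scipy.spatial.transform import Rotation as Ro
o=r.get_obs();M=Ro.from_quat(o["tool_rot"]).as_matrix()
x,y,z,yaw=map(float,sys.argv[1:5])
d=M.T@(np.array([x,y,z])-o["ee_pos"])/.025
cy=np.degrees(np.arctan2(M[1,0],M[0,0]))
print("t",round(float(o["t"]),2),"pos",o["ee_pos"].round(4),"yaw",cy.round(2),"F",o["contact_force"].round(1),"units",d.round(2),"turn",round(-(yaw-cy)/5,2),"tilt",M[:,1].round(3))
E
python3 -m pendant '[[0,10.6,-1,-5,0],[0,10.6,-1,-5,0],[0,10.6,-1,-5,0],[0,10.6,-1,-5,0],[0,10.6,-1,-5,0]]' 
python3 d.py 0.437 -0.10 0.25 -4
```

```text
t: 0.6
ee_pos: [0.3694, 0.4271, 0.2475]
tool_rot: [0.7, -0.106, 0.105, -0.699]
contact_force: [-0.2, 0.5, -0.4]
grip_width: 1.001
t 0.6 pos [0.3694 0.4271 0.2475] yaw -17.17 F [-0.2  0.5 -0.4] units [  8.81  -0.07 -19.34] turn -2.63 tilt [-0.001 -0.002 -1.   ]
```

```bash

python3 -m pendant '[[0,8.8,0,-19.3,-2.6],[0,8.8,0,-19.3,-2.6],[0,8.8,0,-19.3,-2.6],[0,8.8,0,-19.3,-2.6],[0,8.8,0,-19.3,-2.6]]' 
python3 d.py 0.437 -0.267 0.22 -4
```

```text
t: 1.1
ee_pos: [0.4003, 0.1787, 0.2478]
tool_rot: [0.707, -0.026, 0.026, -0.706]
contact_force: [1.3, -0.4, -0.1]
grip_width: 1.0
t 1.1 pos [0.4003 0.1787 0.2478] yaw -4.18 F [ 1.3 -0.4 -0.1] units [  2.76   1.14 -17.67] turn -0.04 tilt [-0.001 -0.002 -1.   ]
```

```bash

python3 -m pendant '[[0,2.8,1.1,-17.7,0],[0,2.8,1.1,-17.7,0],[0,2.8,1.1,-17.7,0],[0,2.8,1.1,-17.7,0],[0,2.8,1.1,-17.7,0]]' >/dev/null
python3 d.py 0.437 -0.267 0.20 -4
```

```text
t 1.6 pos [ 0.4208 -0.0698  0.233 ] yaw -4.16 F [0.4 0.9 0.7] units [ 1.22  1.33 -7.82] turn -0.03 tilt [-0.    -0.001 -1.   ]
```

```bash

python3 -m pendant '[[0,1.2,1.3,-7.8,0],[0,1.2,1.3,-7.8,0],[0,1.2,1.3,-7.8,0],[0,1.2,1.3,-7.8,0],[0,1.2,1.3,-7.8,0]]' >/dev/null
python3 d.py 0.437 -0.267 0.061 -4
python3 - <<'E'
from h import *
import json
c=r.camera_info("wrist");im=r.snapshot("wrist");cv2.imwrite("pics/w1.png",im)
json.dump({k:np.array(v).tolist() for k,v in c.items()},open("w1.json","w"))
E
```

```text
t 2.1 pos [ 0.4348 -0.2733  0.2   ] yaw -4.63 F [-0.5  0.9 -0.1] units [0.07 5.56 0.29] turn -0.13 tilt [-0.002 -0.005 -1.   ]
```

View pics/w1.png

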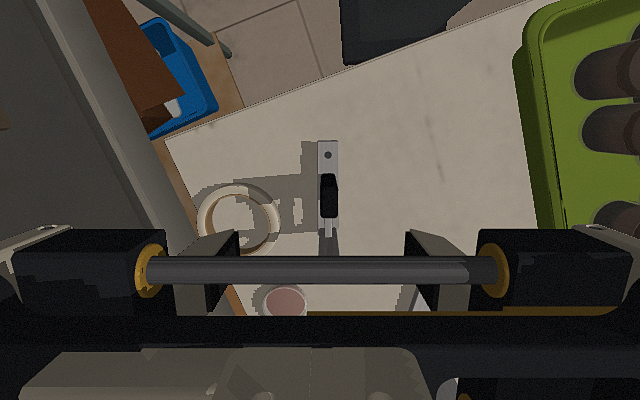

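The wrist view shows the grip's dark block at about (329,195), the foot end at (328,141), and tape and petri clear to the left.

```bash
python3 - <<'E'
from h import *
import json
c={k:np.array(v) for k,v in json.load(open("w1.json")).items()}
im=cv2.imread("pics/w1.png");s=im[140:240,310:350]
dark=(s.max(2)<45).astype(np.uint8)
n,l,st,ce=cv2.connectedComponentsWithStats(dark)
for i in range(1,n):
    if st[i,4]>60:print(st[i]+[310,140,0,0,0],ce[i]+[310,140])
br=im[145:168,300:355].max(2)
for row in(147,164):
    x=im[row,305:350].max(1);print(row,x.tolist())
print(im[130:150,322].max(1))
for z in(.095,.018):print(cast("w",(329.5,195),z,c),cast("w",(328,141),z,c))
E
```

```text
[320 173  18  45 751] [328.34620506 196.0665779 ]
147 [98, 102, 101, 101, 101, 102, 100, 102, 102, 105, 97, 101, 74, 137, 135, 131, 125, 129, 132, 127, 125, 127, 131, 128, 134, 129, 126, 126, 130, 132, 130, 130, 126, 148, 152, 154, 153, 155, 152, 150, 152, 149, 149, 150, 151]
164 [105, 101, 103, 103, 101, 103, 103, 100, 103, 99, 101, 101, 62, 146, 131, 131, 124, 129, 128, 130, 130, 128, 130, 126, 133, 130, 127, 131, 133, 130, 126, 130, 122, 147, 152, 154, 154, 154, 151, 155, 155, 152, 152, 153, 154]
[149 153 149 153 152 150 150 152 154 161 100  75 136 129 125 128 129 129
 129 127]
[ 0.43028557 -0.26569958  0.095     ] [ 0.3831797  -0.26346015  0.095     ]
[ 0.44850907 -0.26542357  0.018     ] [ 0.38763874 -0.26252978  0.018     ]
```

```bash
python3 d.py 0.437 -0.266 0.061 -4.2
```

```text
t 2.15 pos [ 0.4352 -0.2702  0.2   ] yaw -4.52 F [0.  0.7 0.1] units [0.07 5.56 0.19] turn -0.06 tilt [-0.002 -0.003 -1.   ]
```

```bash
python3 -m pendant '[[0,0,0,0.15,0],[0,0,0.8,0.15,0],[0,0.05,2.4,0.15,-0.05],[0,0.05,3.8,0.15,-0.05],[0,0.05,4.6,0.15,-0.05]]' 10 >/dev/null; python3 d.py 0.437 -0.266 0.061 -4.2
```

```text
t 2.65 pos [ 0.4359 -0.2639  0.0829] yaw -4.09 F [-0.2  0.1  0.2] units [ 0.05  0.88 -0.08] turn 0.02 tilt [-0.004 -0.001 -1.   ]
```

```bash
python3 -m pendant '[[0,0.05,0.6,-0.08,0],[0,0.05,0.88,-0.08,0],[0,0.05,0.88,-0.08,0],[0.5,0.05,0.88,-0.08,0],[0.6,0.05,0.88,-0.08,0]]' 35; python3 d.py 0.437 -0.266 0.061 -4.2
```

```text
t: 3.15
ee_pos: [0.4376, -0.266, 0.0619]
tool_rot: [0.707, -0.026, 0.024, -0.706]
contact_force: [-0.5, -0.5, -0.1]
grip_width: 0.874
t 3.15 pos [ 0.4376 -0.266   0.0619] yaw -4.07 F [-0.5 -0.5 -0.1] units [-0.03  0.03 -0.  ] turn 0.03 tilt [-0.003 -0.001 -1.   ]
```

```bash
for i in 1 2; do python3 -m pendant '[[0.8,0,0,0,0],[0.9,0,0,0,0],[1,0,0,0,0],[1,0,0,0,0],[1,0,0,0,0]]' 35; done; python3 d.py 0.437 -0.266 0.061 -4.2
```

```text
t: 3.65
ee_pos: [0.4376, -0.266, 0.0619]
tool_rot: [0.707, -0.026, 0.024, -0.706]
contact_force: [-0.4, -0.4, 0.8]
grip_width: 0.44
t: 4.15
ee_pos: [0.4376, -0.266, 0.0618]
tool_rot: [0.707, -0.026, 0.024, -0.706]
contact_force: [0.4, -0.5, -0.2]
grip_width: 0.175
t 4.15 pos [ 0.4376 -0.266   0.0618] yaw -4.08 F [ 0.4 -0.5 -0.2] units [-0.02  0.03 -0.  ] turn 0.02 tilt [-0.003 -0.001 -1.   ]
```

```bash
python3 -m pendant '[[1,0,0,0,0],[1,0,0,0,0],[1,0,-0.4,0,0],[1,0,-1.2,0,0],[1,0,-2,0,0]]'; python3 -m pendant '[[1,0,-1,0,0],[1,0,-2,0,0],[1,0,-2.6,0,0],[1,0,-2.6,0,0],[1,0,-2.6,0,0]]'; python3 d.py 0.58 -0.12 0.165 -17.8;
```

```text
t: 4.65
ee_pos: [0.4371, -0.2658, 0.1126]
tool_rot: [0.707, -0.027, 0.024, -0.706]
contact_force: [0.7, 0.7, -2.2]
grip_width: 0.171
t: 5.15
ee_pos: [0.4372, -0.2654, 0.1775]
tool_rot: [0.707, -0.027, 0.024, -0.706]
contact_force: [-0.2, 0.2, -3.3]
grip_width: 0.174
t 5.15 pos [ 0.4372 -0.2654  0.1775] yaw -4.08 F [-0.2  0.2 -3.3] units [5.29 0.47 6.21] turn 2.74 tilt [-0.004 -0.001 -1.   ]
```

```bash
python3 -m pendant '[[1,1,0.1,1.2,0.5],[1,2.5,0.2,3,1.3],[1,4,0.3,4.8,2.2],[1,5,0.4,5.8,2.7],[1,5.3,0.4,6.2,2.75]]'; python3 -m pendant '[[1,0.1,0,0.1,0],[1,0.1,0,0.1,0],[1,0.1,0,0.1,0],[1,0.1,0,0.1,0],[1,0.1,0,0.1,0]]' >/dev/null; python3 d.py 0.595 -0.1228 0.108 -17.8
python3 - <<'E'
from h import *
import json
c=r.camera_info("wrist");im=r.snapshot("wrist");cv2.imwrite("pics/w2.png",im)
json.dump({k:np.array(v).tolist() for k,v in c.items()},open("w2.json","w"))
E
```

```text
t: 5.65
ee_pos: [0.5832, -0.1139, 0.1644]
tool_rot: [-0.699, 0.11, -0.105, 0.699]
contact_force: [-0.5, -0.4, -2.2]
grip_width: 0.175
t 6.15 pos [ 0.5856 -0.1136  0.1647] yaw -17.62 F [-0.2 -0.6 -2.9] units [ 0.48  2.27 -0.23] turn 0.04 tilt [-0.005  0.001 -1.   ]
```

View pics/w2.png

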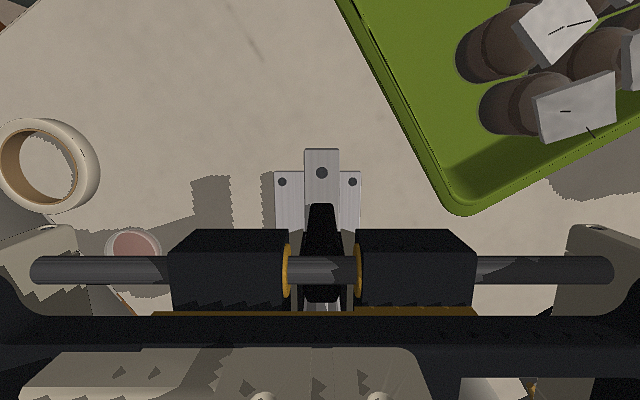

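The wrist view shows the held foot's end at columns about 304–340 (row 149), above the plate whose front corners are at (274,171) and (362,171). I'll measure both edges.

```bash
cat > edges.py <<'E'
from h import *
import json,sys
tag,footz=sys.argv[1],float(sys.argv[2])
c={k:np.array(v) for k,v in json.load(open(tag+".json")).items()}
g=cv2.GaussianBlur(cv2.imread(f"pics/{tag}.png"),(0,0),.8).astype(float)
def edge(row,a,b):
    G=np.abs(np.gradient(g[row,a:b],axis=0)).sum(1);i=G.argmax()
    return a+i
def line(rows,a,b,z):
    P=np.array([cast("w",(edge(v,a,b),v),z,c)[:2] for v in rows])
    vx,vy,x0,y0=cv2.fitLine(P.astype(np.float32),cv2.DIST_HUBER,0,.001,.001).ravel()
    if vx<0:vx,vy=-vx,-vy
    d=np.array([vx,vy]);return np.array([x0,y0]),d,np.degrees(np.arctan2(vy,vx))
args=[json.loads(a) for a in sys.argv[3:]] # rows,plateL,plateR,rowsfoot,footL,footR
for nm,(rows,a1,b1,a2,b2),z in(("plate",args[0],.016),("foot",args[1],footz)):
    R=range(*rows);L=line(R,a1,b1,z);Q=line(R,a2,b2,z)
    n=np.array([-Q[1][1],Q[1][0]]);m=(L[0]+Q[0])/2
    d=(L[1]+Q[1])/2; 
    n=np.array([-d[1],d[0]])
    print(nm,"yaw",L[2],Q[2],"lateral of axis",(m@np.array([.306,.952])).round(4),"width",abs(n@(L[0]-Q[0])).round(4),"m",m.round(4))
E
python3 edges.py w2 0.1207 '[[176,222],268,280,357,368]' '[[152,196],299,309,335,345]'
python3 - <<'E'
from h import *
import json
c={k:np.array(v) for k,v in json.load(open("w2.json")).items()}
g=cv2.imread("pics/w2.png").astype(float)
for col,a,b in((280,160,180),(356,160,180),(290,160,180),(321,140,160)):
    G=np.abs(np.gradient(g[a:b,col],axis=0)).sum(1);print(col,a+G.argmax(),cast("w",(col,a+G.argmax()),.016 if col!=321 else .1207,c).round(4))
E
```

```text
plate yaw -20.848137 -16.354658 lateral of axis 0.067 width 0.087 m [ 0.5919 -0.1199]
foot yaw -18.49122 -16.827234 lateral of axis 0.071 width 0.0241 m [ 0.5495 -0.102 ]
280 177 [ 0.5591 -0.1491  0.016 ]
356 179 [ 0.5846 -0.0757  0.016 ]
290 170 [ 0.5554 -0.137   0.016 ]
321 147 [ 0.5359 -0.0977  0.1207]
```

```bash
python3 d.py 0.598 -0.1229 0.098 -17.8; python3 -m pendant '[[1,0.1,0.2,-0.05,0],[1,0.3,0.8,-0.2,0],[1,0.5,1.6,-0.2,0],[1,0.6,2.3,-0.2,0.03],[1,0.6,2.65,-0.2,0.03]]'>/dev/null; python3 -m pendant '[[1,0,0,0,0],[1,0,0,0,0],[1,0,0,0,0],[1,0,0,0,0],[1,0,0,0,0]]' >/dev/null;python3 d.py 0.598 -0.1229 0.098 -17.8
python3 - <<'E'
from h import *
import json
c=r.camera_info("wrist");im=r.snapshot("wrist");cv2.imwrite("pics/w3.png",im)
json.dump({k:np.array(v).tolist() for k,v in c.items()},open("w3.json","w"))
t=r.snapshot("top");cv2.imwrite("pics/top3.png",t);s=r.snapshot("scene");cv2.imwrite("pics/scene3.png",s)
a=cv2.resize(im[120:260,220:420],(600,420),interpolation=cv2.INTER_CUBIC)
b=cv2.resize(s[165:265,215:335],None,fx=1.6,fy=1.6)
o=np.zeros((590,600,3),np.uint8);o[:420]=a;o[425:585,:192]=b;b=cv2.resize(t[105:225,215:335],(165,165));o[425:590,220:385]=b
cv2.imwrite("pics/m3.png",o)
E
```

```text
t 6.2 pos [ 0.5858 -0.1133  0.1647] yaw -17.59 F [ 0.2  0.1 -2.8] units [ 0.6   2.67 -0.22] turn 0.04 tilt [-0.005  0.001 -1.   ]
t 7.2 pos [ 0.5977 -0.1228  0.0963] yaw -17.76 F [ 0.3 -0.6 -3.5] units [ 0.01 -0.07  0.  ] turn 0.01 tilt [-0.007  0.001 -1.   ]
```

View pics/m3.png

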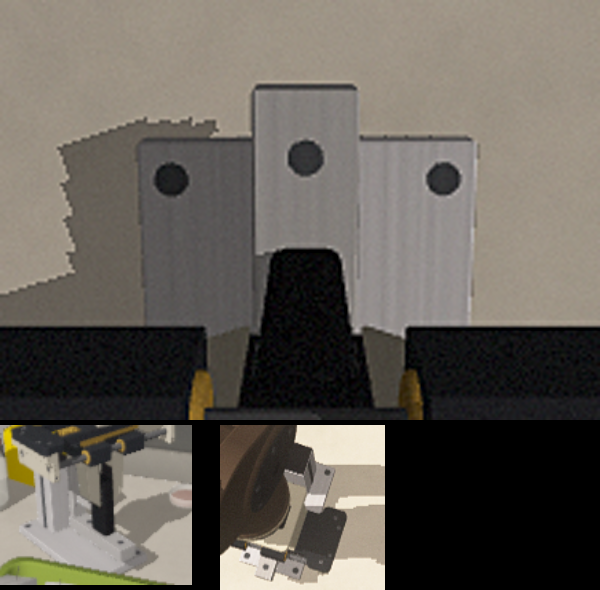

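The magnified view shows the plate's front edge level in the image, so yaw matches. The plate centre (306) and foot centre (305.5) coincide, so the square is aligned. Now descend to contact.

```bash
python3 -m pendant '[[1,0,0.2,0,0],[1,0,0.4,0,0],[1,0,0.5,0,0],[1,0,0.6,0,0],[1,0,0.6,0,0]]'>/dev/null; python3 d.py 0.6219 -0.1314 0.0778 -17.8;  python3 -m pendant '[[1,0,0.05,0,0],[1,0,0.1,0,0],[1,0,0.1,0,0],[1,0,0.1,0,0],[1,0,0.1,0,0]]';python3 d.py 0.6219 -0.1314 0.0778 -17.8
```

```text
t 7.85 pos [ 0.5971 -0.1228  0.0805] yaw -17.76 F [ 1.  -0.4 -2.4] units [ 1.05  0.1  -0.03] turn 0.01 tilt [-0.008  0.002 -1.   ]
t: 8.35
ee_pos: [0.5973, -0.1228, 0.0782]
tool_rot: [-0.699, 0.112, -0.106, 0.699]
contact_force: [-0.6, 0.1, -1.0]
grip_width: 0.172
t 8.35 pos [ 0.5973 -0.1228  0.0782] yaw -17.76 F [-0.6  0.1 -1. ] units [ 1.04  0.01 -0.03] turn 0.01 tilt [-0.008  0.001 -1.   ]
```

```bash
python3 -m pendant '[[1,0,0.1,0,0],[1,0,0.15,0,0],[1,0,0.15,0,0],[1,0,0.15,0,0],[1,0,0.15,0,0]]';python3 d.py 0.6219 -0.1314 0.0778 -17.8;  python3 -m pendant '[[1,0.2,0.12,0,0],[1,0.4,0.12,0,0],[1,0.6,0.12,0,0],[1,0.8,0.12,0,0],[1,0.8,0.12,0,0]]';python3 d.py 0.6219 -0.1314 0.0778 -17.8
```

```text
t: 8.85
ee_pos: [0.5973, -0.1229, 0.0777]
tool_rot: [-0.698, 0.112, -0.107, 0.699]
contact_force: [-13.4, 3.6, 35.6]
grip_width: 0.172
t 8.85 pos [ 0.5973 -0.1229  0.0777] yaw -17.79 F [-13.4   3.6  35.6] units [ 1.04 -0.01 -0.02] turn 0.0 tilt [-0.006  0.003 -1.   ]
t: 9.35
ee_pos: [0.6173, -0.1295, 0.0777]
tool_rot: [-0.697, 0.111, -0.108, 0.7]
contact_force: [-9.0, 2.7, 28.6]
grip_width: 0.173
t 9.35 pos [ 0.6173 -0.1295  0.0777] yaw -17.81 F [-9.   2.7 28.6] units [ 0.2  -0.01 -0.02] turn -0.0 tilt [-0.004  0.004 -1.   ]
```

```bash
python3 -m pendant '[[1,0.05,0.05,0,0],[1,0.1,0.05,0,0],[1,0.15,0.05,0,0],[1,0.15,0.05,0,0],[1,0.15,0.05,0,0]]';python3 d.py 0.6219 -0.1314 0.0778 -17.8;  python3 -m pendant '[[1,0.04,0.05,0,0],[1,0.08,0.05,0,0],[1,0.08,0.05,0,0],[1,0.08,0.05,0,0],[1,0.08,0.05,0,0]]';python3 d.py 0.6219 -0.1314 0.0778 -17.8
```

```text
t: 9.85
ee_pos: [0.621, -0.1306, 0.0778]
tool_rot: [-0.697, 0.111, -0.108, 0.7]
contact_force: [-5.2, 1.9, 15.0]
grip_width: 0.173
t 9.85 pos [ 0.621  -0.1306  0.0778] yaw -17.81 F [-5.2  1.9 15. ] units [ 0.04 -0.   -0.02] turn -0.0 tilt [-0.003  0.004 -1.   ]
t: 10.35
ee_pos: [0.6224, -0.1311, 0.0778]
tool_rot: [-0.697, 0.111, -0.108, 0.7]
contact_force: [-8.3, 2.8, 16.9]
grip_width: 0.174
t 10.35 pos [ 0.6224 -0.1311  0.0778] yaw -17.81 F [-8.3  2.8 16.9] units [-0.02 -0.   -0.02] turn -0.0 tilt [-0.004  0.005 -1.   ]
```

```bash
python3 -m pendant '[[1,0.04,0.04,0,0],[1,0.08,0.04,0,0],[1,0.08,0.04,0,0],[1,0.08,0.04,0,0],[1,0.08,0.04,0,0]]';python3 d.py 0.6219 -0.1314 0.0778 -17.8;  python3 -m pendant '[[1,0.04,0.04,0,0],[1,0.08,0.04,0,0],[1,0.08,0.04,0,0],[1,0.08,0.04,0,0],[1,0.08,0.04,0,0]]';python3 d.py 0.6219 -0.1314 0.0778 -17.8
```

```text
t: 10.85
ee_pos: [0.6224, -0.1311, 0.0778]
tool_rot: [-0.696, 0.112, -0.107, 0.701]
contact_force: [-13.5, 4.6, 19.6]
grip_width: 0.171
t 10.85 pos [ 0.6224 -0.1311  0.0778] yaw -17.82 F [-13.5   4.6  19.6] units [-0.02 -0.   -0.02] turn -0.0 tilt [-0.007  0.007 -1.   ]
t: 11.35
ee_pos: [0.6224, -0.1311, 0.0778]
tool_rot: [-0.696, 0.113, -0.106, 0.701]
contact_force: [-13.7, 4.5, 19.5]
grip_width: 0.172
t 11.35 pos [ 0.6224 -0.1311  0.0778] yaw -17.81 F [-13.7   4.5  19.5] units [-0.01 -0.   -0.02] turn -0.0 tilt [-0.01   0.009 -1.   ]
```

```bash
cat > chk.py <<'E'
from h import *
import sys
o=r.get_obs();print("torque",o["ft_torque"].round(2),"F",o["contact_force"].round(1))
im=r.snapshot("wrist");cv2.imwrite(f"pics/{sys.argv[1]}.png",im)
a=cv2.imread("pics/w3.png")
f=lambda i,s:cv2.cvtColor(i[s],cv2.COLOR_BGR2GRAY).astype(np.float32)
A=f(a,np.s_[144:206,300:345])
for nm,s in(("footrear",np.s_[140:200,296:346]),("hole",np.s_[160:186,308:336])):
    T=f(a,s);y0,x0=s[0].start,s[1].start
    h=6;S=f(im,np.s_[y0-h:s[0].stop+h,x0-h:s[1].stop+h])
    m=cv2.matchTemplate(S,T,cv2.TM_CCOEFF_NORMED);_,v,_,(px,py)=cv2.minMaxLoc(m)
    q=lambda l,c,rr:(l-rr)/(2*(l-2*c+rr))
    dx=px+q(m[py,px-1],v,m[py,px+1])-h;dy=py+q(m[py-1,px],v,m[py+1,px])-h
    print(nm,"shift px",round(float(dx),2),round(float(dy),2),"score",round(v,3))
E
python3 chk.py w4
```

```text
torque [0.63 2.47 0.05] F [-13.7   4.5  19.5]
footrear shift px -0.09 0.89 score 0.845
hole shift px -0.05 0.69 score 0.967
```

```bash
python3 -m pendant '[[1,0.05,0.02,0,0],[1,0.05,0.02,0,0],[1,0.05,0.02,0,0],[1,0.05,0.02,0,0],[1,0.05,0.02,0,0]]' >/dev/null;python3 d.py 0.6219 -0.1314 0.0778 -17.8; python3 chk.py w5; python3 - <<'E'
from h import *
im=cv2.imread("pics/w5.png");s=r.snapshot("scene");t=r.snapshot("top")
o=np.zeros((590,800,3),np.uint8)
o[:336,:480]=cv2.resize(im[120:260,220:420],(480,336),interpolation=cv2.INTER_CUBIC)
o[:590,485:785]=cv2.resize(s[155:273,215:275],(300,590),interpolation=cv2.INTER_CUBIC)
o[340:590,:400]=cv2.resize(t[100:225,200:400],(400,250),interpolation=cv2.INTER_CUBIC)
cv2.imwrite("pics/m5.png",o)
E
```

```text
t 11.9 pos [ 0.6223 -0.1311  0.0778] yaw -17.81 F [-9.3  3.2 12.7] units [-0.01 -0.   -0.02] turn -0.0 tilt [-0.012  0.01  -1.   ]
torque [0.25 1.51 0.08] F [-9.3  3.2 12.7]
footrear shift px -0.11 1.01 score 0.844
hole shift px -0.07 0.88 score 0.982
```

View pics/m5.png

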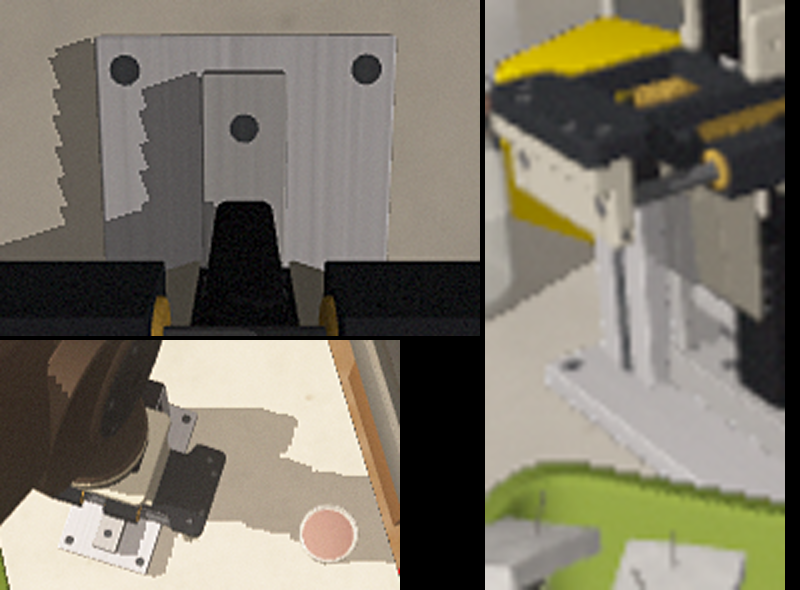

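```bash
python3 d.py 0.6219 -0.1314 0.0778 -17.8; python3 -c "
from workcell import r
r.close_job()"
```

```text
t 12.05 pos [ 0.6223 -0.1312  0.0778] yaw -17.81 F [-9.4  3.5 11. ] units [-0.01 -0.   -0.01] turn -0.0 tilt [-0.012  0.01  -1.   ]
the job is handed in; nothing more can be done
```

I gripped the set-up square by its finger grip, lifted it onto the plate and lowered it until the foot touched. I then slid it along the plate until the blade stopped against the post's front face. The job was handed in at about 12 s with the square still gripped.

**Pressure:** the last reading was about 11 N down and 10 N against the post, steady. While setting the foot down, I briefly pressed the plate with about 36 N on the wrist sensor, and the horizontal push peaked at about 14 N. I eased both off afterwards.

**Position:** the heel stopped within about 1 mm of where I had estimated the corner. The foot is within about 1 mm of the plate's centreline, and yaw matches within a fraction of a degree.

**Tilt:** the gripper ended leaning about 0.9° (0.7° off its angle when it gripped the square). The wrist picture suggests the square pivoted slightly in the pads and stayed flat. I could only infer that from an image shift of about 1 pixel. A sideways roll change of about 0.4° was not checked separately.

**Flush contact:** this is based on the stop position, the push force and a coarse scene view, not a close-up of the joint.

**Tape and petri dish:** the arm never went near either one. The petri dish was in the final top view, but I did not look at the tape roll again at the end.

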